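Turn shelf-label holders over, stack them face down and pin the stack

TASK

Turn each of the shelf-label holders over by sending it through the twisted bar guide (never tip one over anywhere else), and stack them all in the wooden pocket, label side down, flat, with their holes over the well. Only when all of them are in, push the filing rod from its stand down through the holes until its tip is fully home on the bottom of the well, let go, and leave the archive box, the book and the jar where they are.

Things in the scene. Friction and masses are not known exactly. Their poses are not given: they have to be found in the camera images.
- tag1: Shelf-label holder: flat grey plastic plate 62 (its x) x 48 (its y) x 9 mm thick, 45 g; absent (None) in some starts. Origin at its centre, 4.5 mm from either face. Its +z side is the front, with a 3 mm raised rim and a white paper label; the -z side is plain. Starts front up. A square 18 mm hole goes through it, centred 17 mm from the origin along +x.
- tag2: Another shelf-label holder, the same in every way as tag1; absent (None) in some starts.
- tag3: Another shelf-label holder, the same in every way as tag1; absent (None) in some starts.
- tag4: Another shelf-label holder, the same in every way as tag1; absent (None) in some starts.
- tag1_hole (a point): Centre of the square hole of tag1, at mid thickness.
- tag2_hole (a point): Centre of the square hole of tag2, at mid thickness.
- tag3_hole (a point): Centre of the square hole of tag3, at mid thickness.
- tag4_hole (a point): Centre of the square hole of tag4, at mid thickness.
- guide: Turn-over guide fixed to the table, bent from slippery 6 mm steel bars. Origin on the table under the middle of the landing pad; its x (level) is the way things travel, y across the slot, z up. At its -x end is an open inlet ramp falling at 45 degrees towards +x, which leads into a slot that twists half a turn and ends at the landing pad.
- guide_inlet (a point): Middle of the inlet ramp, on its bars' upper side, 353 mm from the guide's origin towards -x, 245 mm above the table; axes as the guide's. Release a holder front up and level, its 62 mm side across the slot (its x along the guide's y, either way round), centre about 45 mm above this point: it drops on the ramp and slides in. Low side bars stand 10 mm above the ramp, 34 mm either side.
- guide_pad (a point): Middle of the landing pad's top, a black rubber plate 6 mm high, 210 mm wide (guide's y), with the guide's last bars sinking into it 74 mm back (-x) and a 36 mm high upright stop 82 mm ahead (+x). Axes as the guide's.
- pocket: Stacking pocket, a wooden block 110 x 100 x 30 mm fixed to the table, origin under its centre, with low walls that hold a stack of up to four holders: the room between the walls is 66 mm (x) by 52 mm (y), walls 38 mm high over the block with flared tops to 80 mm above the table. The 52 mm way there are only corner posts, leaving 44 mm open in the middle of both long sides for fingers.
- pocket_floor (a point): Middle of the pocket's floor, 30 mm above the table; axes as the pocket's. A single holder face down in it has its centre 4.5 mm higher, each further one 9 mm more. A holder must lie with its hole over the well, that is with its +x along the pocket's +x.
- pocket_well (a point): Centre of the bottom of the well, a 16 mm square hole in the pocket's floor, 17 mm from the pocket's middle along +x and 25 mm deep; its bottom is 5 mm above the table.
- rod: Steel filing rod, 80 g, standing upright in its stand; origin at its tip, z towards its head. Shank 12 mm thick and 86 mm long, the last 12 mm tapered to 4 mm, then a round black head 26 mm across and 26 mm high (86 to 112 mm from the tip).
- rod_tip (a point): The rod's tip, its lowest point when upright.
- rod_stand: Wooden block 60 x 60 x 50 mm fixed to the table, origin under its centre; the rod stands loosely in a 14 mm square hole in its top, 45 mm deep.
- archive_box: Bystander: small open grey archive box 110 x 150 x 80 mm. Leave it alone.
- book: Bystander: closed book 130 x 190 x 28 mm, lying. Leave it alone.
- jar: Bystander: glass jar 70 mm across, 110 mm high. Leave it alone.
- guide_twist (a point): Middle of the twisted part: a slot 68 mm wide and 29 mm high between bars, half a turn in 210 mm. A holder slides through by itself in 1 to 2 s and comes to rest back up on the landing pad, at any yaw. Axes as the guide's.
Mind the look-alikes: they are no part of the job. What is shaped like the tag4 but black or yellow is not meant.

How it is judged:
On the way, in this order (a step that is already met when the one before it is completed fails the run):
1. a holder has come through the guide and lies label side down on the landing pad (((angle between tag1's own z axis and vertical above 2.95 rad and z of tag1 in the frame of guide_pad below 0.012 m and x of tag1 in the frame of guide_pad between -0.11 and 0.085 m and y of tag1 in the frame of guide_pad between -0.105 and 0.105 m and linear speed of tag1 below 0.05 m/s) or (angle between tag2's own z axis and vertical above 2.95 rad and z of tag2 in the frame of guide_pad below 0.012 m and x of tag2 in the frame of guide_pad between -0.11 and 0.085 m and y of tag2 in the frame of guide_pad between -0.105 and 0.105 m and linear speed of tag2 below 0.05 m/s) or (angle between tag3's own z axis and vertical above 2.95 rad and z of tag3 in the frame of guide_pad below 0.012 m and x of tag3 in the frame of guide_pad between -0.11 and 0.085 m and y of tag3 in the frame of guide_pad between -0.105 and 0.105 m and linear speed of tag3 below 0.05 m/s) or (angle between tag4's own z axis and vertical above 2.95 rad and z of tag4 in the frame of guide_pad below 0.012 m and x of tag4 in the frame of guide_pad between -0.11 and 0.085 m and y of tag4 in the frame of guide_pad between -0.105 and 0.105 m and linear speed of tag4 below 0.05 m/s))), for 0.1 s.
2. all holders lie stacked in the pocket, label side down, holes over the well, the rod not yet there (horizontal distance between each of tag1_hole, tag2_hole, tag3_hole, tag4_hole and pocket_well below 0.007 m and horizontal distance between each of tag1, tag2, tag3, tag4 and pocket_floor below 0.007 m and z of each of tag1, tag2, tag3, tag4 in the frame of pocket_floor below 0.036 m and angle between each of tag1, tag2, tag3, tag4's own z axis and vertical above 3 rad and linear speed of each of tag1, tag2, tag3, tag4 below 0.02 m/s and horizontal distance between rod_tip and pocket_well above 0.03 m), for 0.2 s.
3. the rod is pushed through all the holes, its tip home in the well (horizontal distance between rod_tip and pocket_well below 0.009 m and z of rod_tip in the frame of pocket_well below 0.006 m and angle between rod's own z axis and vertical below 0.25 rad and linear speed of each of rod, tag1, tag2, tag3, tag4 below 0.02 m/s and horizontal distance between each of tag1_hole, tag2_hole, tag3_hole, tag4_hole and pocket_well below 0.007 m and horizontal distance between each of tag1, tag2, tag3, tag4 and pocket_floor below 0.007 m and z of each of tag1, tag2, tag3, tag4 in the frame of pocket_floor below 0.036 m and angle between each of tag1, tag2, tag3, tag4's own z axis and vertical above 3 rad), for 0.2 s.
At the end, for the whole second after the job is handed in: Every present holder flat in the pocket, label down (within 8 deg), centre and hole within 7 mm of the pocket's middle and the well's axis, under 36 mm above the floor; rod within 14 deg of upright through them, tip within 9 mm of the well's axis and 6 mm of its bottom; all at rest (all of step 3); the robot touches nothing.
It fails at once if a holder stands on edge away from the guide and its landing pad (turned over elsewhere) ((angle between tag1's own z axis and vertical between 1.35 and 1.8 rad and (y of tag1 in the frame of guide_pad above 0.115 m or y of tag1 in the frame of guide_pad below -0.115 m or x of tag1 in the frame of guide_pad above 0.13 m or x of tag1 in the frame of guide_pad below -0.46 m)) or (angle between tag2's own z axis and vertical between 1.35 and 1.8 rad and (y of tag2 in the frame of guide_pad above 0.115 m or y of tag2 in the frame of guide_pad below -0.115 m or x of tag2 in the frame of guide_pad above 0.13 m or x of tag2 in the frame of guide_pad below -0.46 m)) or (angle between tag3's own z axis and vertical between 1.35 and 1.8 rad and (y of tag3 in the frame of guide_pad above 0.115 m or y of tag3 in the frame of guide_pad below -0.115 m or x of tag3 in the frame of guide_pad above 0.13 m or x of tag3 in the frame of guide_pad below -0.46 m)) or (angle between tag4's own z axis and vertical between 1.35 and 1.8 rad and (y of tag4 in the frame of guide_pad above 0.115 m or y of tag4 in the frame of guide_pad below -0.115 m or x of tag4 in the frame of guide_pad above 0.13 m or x of tag4 in the frame of guide_pad below -0.46 m))).
It fails at once if the archive box was moved more than 40 mm (distance of archive_box from where it was at the start of the episode above 0.04 m).
It fails at once if the book was moved more than 40 mm (distance of book from where it was at the start of the episode above 0.04 m).
It fails at once if the jar was moved more than 40 mm (distance of jar from where it was at the start of the episode above 0.04 m).
Of tag1, tag2, tag3, tag4 only 3 to 4 are there at a start; the rules pass over those that are not, and their reading is None.
At some moment in a run one of tag1, tag2, tag3, tag4 may be knocked a few centimetres aside while the robot is not near it.
It also fails if it takes over 210 s, if anything falls off the work surface, if the arm or the gripper's body presses on something with over 40 N, if the wrist force passes 120 N, or if a joint passes its speed limit or range.

ROBOT

A 6-joint arm with a two-finger parallel gripper is mounted at the origin on the work surface. World frame = base frame: x ahead of the robot, y to its left, z up, the work surface at z = 0. Lengths are in m, angles in rad, forces in N, time in s.
With the tool pointing down it reaches from about 0.25 to 0.775 m from the base axis. Payload 8.9 kg.
Tool frame: the origin (TCP) lies midway between the tips of the shut fingers; the grasp point (between the pads) lies 19 mm behind it (ctrl.pinch_z is the distance from the TCP to the grasp point, in m); z points along the fingers, y is the direction in which the jaws open and shut (so a half turn about z gives the same grasp; the last joint's range is limited). The gripper opens to 85 mm and grips with 20 to 120 N. Pads are 22 mm wide; open, the fingers measure 114 mm over their backs; the gripper's body (76 mm by 85 mm) begins 54 mm behind the grasp point. The pads swing forward as they close: fully open they stand 13 mm farther back than shut.
Start: joints at [-1.302, 0.291, -0.153, 1.127, 0, 1.431], TCP at [0.208, -0.482, 0.231] pointing down, gripper open.
Joint ranges: [-2.52, 2.52], [-0.91, 1.74], [-1.3, 1.37], [-1.96, 2.02], [-1.52, 1.47], [-3.14, 3.14]. Speed limits (rad/s): [2.22, 2.22, 2.79, 3.14, 3.14, 3.14].

INTERFACE

Orientations are given as a unit quaternion [w, x, y, z].
In Python, from station import ctrl gives the robot as it stands. Calls block until the motion is done:
- ctrl.move_pose(position, orientation): joint-space move of the TCP to a pose.
- ctrl.move_straight(position, frame=None, vel=0.15, f_stop=None): straight line of the TCP; frame=None keeps the orientation; vel is the mean speed in m/s. With f_stop (N) it stops when the force on the tool has changed by that much, and returns True; else False.
- ctrl.movej(angles): joint-space move.
- ctrl.move_gripper(opening, force=None): finger opening in m; force is the grip in N (None keeps the last); returns when the fingers have stopped.
- ctrl.sleep(seconds).
- ctrl.inverse_kinematics(position, orientation): joint angles nearest the present ones, or None.
- ctrl.read_state(): the state.
- ctrl.snapshot(name): name is "side" or "top"; returns a dict with "image" (400x640x3 uint8, blue, green, red), "intrinsics" (3x3 intrinsics, pixels), "dist_coeffs" ([k1, k2, p1, p2, k3] as OpenCV has them; the pictures are not rectified), "xyz" and "orientation" of the camera in the world. Camera axes: x right, y down, z forward; pixel columns grow to the right and rows downward; lengths in m; the calibration is good to about 2 mm. A picture is of the moment at which its call begins. There is no depth.
A pose or a line that the arm cannot do raises ctrl.MotionError and nothing moves.
- ctrl.hand_in(): hands the job in, once; it reports no verdict.
Trained networks look in a picture, given as the dict that the camera call returned (one of the last four; its "shot" number tells which), for a name from the list of things; names that differ only in an ending like _2 or _b are one class to them, and where a whole thing is asked for, a point or a joint stands for the part that bears it (a point fixed in the world has none). Each returns a list of dicts, best first, with "p" (0 to 1); they miss things now and then, are a little off and sometimes report something else, mostly with a low value. They report only what shows in the picture. A call takes as long as a camera call. They do not tell look-alikes from the thing itself.
- ctrl.trace(picture, query): "region" (400x640 bool, what is visible of it) and "rect" ([left, top, width, height] in pixels, round what is visible of it).
The state is a dict: "time": time; "q": joint angles; "qd": joint speeds; "effort": joint torques, N m; "tcp_pos": TCP position; "ee_rot": TCP orientation; "wrist_force": force on the tool from outside, world axes, zero at the start; "torque": the same for the moment, N m; "finger_gap": finger opening in m.
Only numpy, scipy, OpenCV 4.12 (cv2) and the standard library are available. Lean on these libraries where they do the work, as an engineer would, in place of code of your own. Each camera call takes 0.05 s, during which the arm holds its last target. There are 200 camera calls.

## Working session

There is one attempt and no reset: what is moved stays moved. The work goes in short steps, each a Python script; the robot and the scene stay as the last script left them, time stands still between calls to the robot, and variables do not carry over. Pictures are saved under pics/ and viewed, about 12 in all and at most 16, crops included, and the job is handed in when it is done.

```bash
ls; mkdir -p pics
python3 - <<'E'
from station import ctrl
import cv2
for n in ("top","side"):
    s=ctrl.snapshot(n); cv2.imwrite(f"pics/{n}0.png",s["image"])
    print(n,s["xyz"],s["orientation"],s["intrinsics"],s["dist_coeffs"])
    for q in ("tag1","guide","pocket","rod","rod_stand","archive_box","book","jar"):
        print(q,[(round(d["p"],2),d["rect"]) for d in ctrl.trace(s,q)])
print(ctrl.read_state())
E
```

```text
pics
top [ 0.37455232 -0.06075639  1.53062675] [-0.02644159  0.71663551 -0.6966173   0.02141808] [[458.52978428   0.         318.28768417]
 [  0.         458.52978428 200.84451407]
 [  0.           0.           1.        ]] [-0.02997994  0.          0.          0.          0.        ]
tag1 [(0.82, [206.8, 266.7, 18.9, 13.3]), (0.78, [205.6, 234.6, 19.8, 15.8]), (0.78, [295.3, 207.4, 24.1, 18.7]), (0.78, [209.1, 186.9, 23.1, 24.6]), (0.7, [270.9, 211.9, 16.0, 13.4]), (0.59, [320.6, 238.7, 19.2, 15.0])]
guide [(0.82, [186.4, 130.6, 169.6, 62.0])]
pocket [(0.55, [368.6, 180.6, 38.2, 36.2])]
rod [(0.43, [433.0, 158.8, 9.4, 9.9]), (0.19, [371.9, 176.7, 36.3, 43.1])]
rod_stand [(0.75, [417.1, 157.0, 23.8, 23.4])]
archive_box [(0.57, [369.6, 107.9, 48.4, 37.4])]
book [(0.88, [395.8, 244.7, 61.1, 42.5])]
jar [(0.68, [268.0, 213.2, 22.6, 14.1]), (0.65, [256.2, 108.7, 19.4, 25.3]), (0.63, [429.0, 158.7, 10.8, 12.0]), (0.5, [187.2, 131.0, 170.9, 63.5])]
side [0.14516263 0.62771412 0.93531475] [ 0.08864381 -0.21411867  0.896077   -0.37860464] [[447.55168765   0.         317.21292485]
 [  0.     
[... 703 characters left out ...]
.25, [291.4, 373.4, 34.7, 26.6])]
{'time': 0.9, 'q': array([-1.30232297e+00,  2.90702585e-01, -1.53407800e-01,  1.12670153e+00,
        9.43032279e-06,  1.43147877e+00]), 'qd': array([-0.00082926,  0.00051404,  0.00119215,  0.00195558,  0.00034149,
        0.00073738]), 'effort': array([-1.03384806e-03, -5.37010217e+01,  3.31643128e+01,  1.50116448e-03,
       -2.77335948e-04, -3.83919627e-06]), 'tcp_pos': array([ 0.20820203, -0.48194469,  0.23130085]), 'ee_rot': array([-8.08375651e-06,  9.79285236e-01,  2.02485621e-01,  4.20225144e-06]), 'wrist_force': array([-0.09927435, -0.08387966,  0.14410483]), 'torque': array([ 0.03137403, -0.0014449 ,  0.04229866]), 'finger_gap': 0.08534644606506504}
```

Run:
```python
import cv2
a=cv2.imread("pics/top0.png")[90:300,170:470]; cv2.imwrite("pics/t1.png",cv2.resize(a,(800,560),interpolation=cv2.INTER_CUBIC))
a=cv2.imread("pics/side0.png"); cv2.imwrite("pics/s1.png",cv2.resize(a[100:400,150:550],(800,600),interpolation=cv2.INTER_CUBIC))
```

```text
(no output)
```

View pics/t1.png

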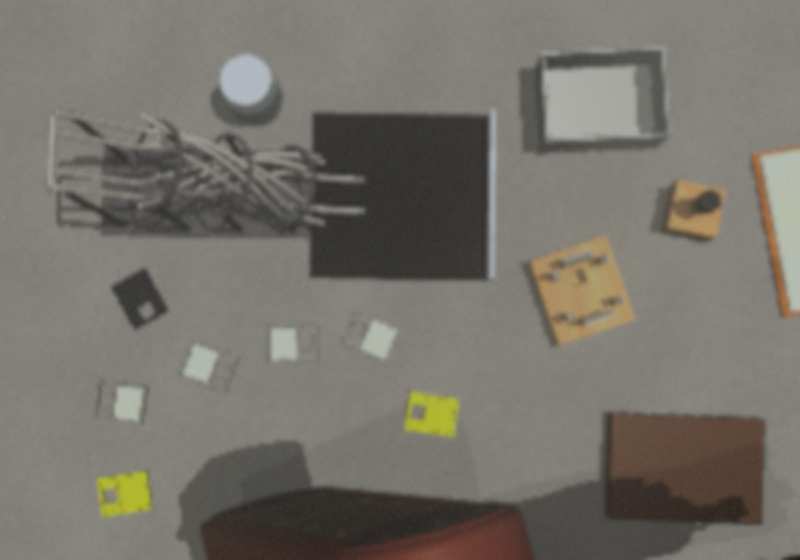

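View pics/s1.png

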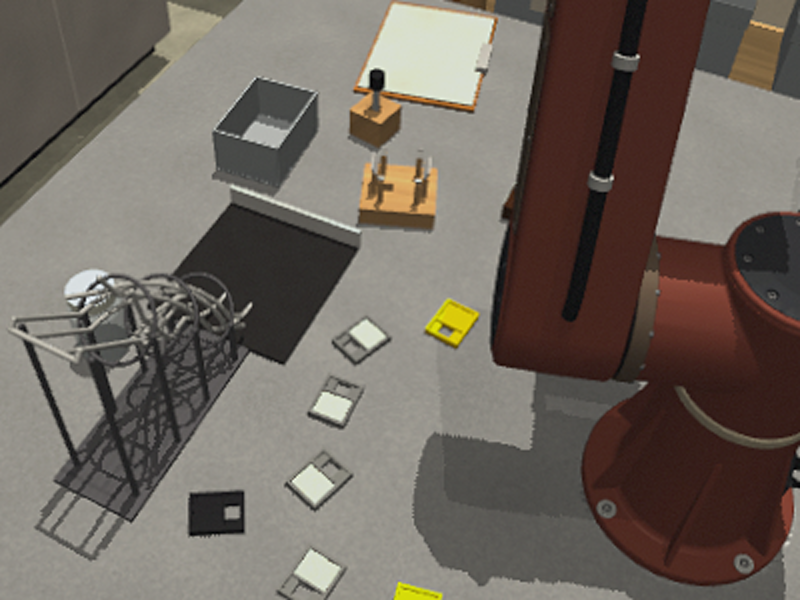

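```bash
cat > h.py <<'E'
import numpy as np, cv2
from scipy.spatial.transform import Rotation as R
from scipy.optimize import minimize
from station import ctrl
def cam(s):
    q=s["orientation"]; Rm=R.from_quat([q[1],q[2],q[3],q[0]]).as_matrix().T
    return cv2.Rodrigues(Rm)[0], -Rm@np.array(s["xyz"])
def proj(s,P):
    r,t=cam(s); return cv2.projectPoints(np.asarray(P,float).reshape(-1,3),r,t,s["intrinsics"],np.array(s["dist_coeffs"]))[0][:,0]
def back(s,uv,z):
    uv=np.asarray(uv,float).reshape(-1,1,2)
    n=cv2.undistortPoints(uv,s["intrinsics"],np.array(s["dist_coeffs"]))[:,0]
    q=s["orientation"]; d=R.from_quat([q[1],q[2],q[3],q[0]]).apply(np.c_[n,np.ones(len(n))])
    o=np.array(s["xyz"]); return o+d*((z-o[2])/d[:,2])[:,None]
def box(lx,ly,z0,z1,cx=0,cy=0):
    return np.array([[cx+a*lx/2,cy+b*ly/2,z] for a in(-1,1) for b in(-1,1) for z in(z0,z1)])
def place(P,p):
    c,s=np.cos(p[2]),np.sin(p[2]); return np.c_[P[:,0]*c-P[:,1]*s+p[0],P[:,0]*s+P[:,1]*c+p[1],P[:,2]]
SS=8
def sil(s,P,x0,y0,w,h):
    hull=cv2.convexHull(proj(s,P).astype(np.float32))[:,0]
    im=np.zeros((h*SS,w*SS),np.uint8)
    cv2.fillConvexPoly(im,np.round((hull-[x0-.5,y0-.5])*SS*16).astype(int),255,shift=4)
    return cv2.resize(im,(w,h),interpolation=cv2.INTER_AREA)/255.
def hullmask(m):
    c=np.argwhere(m)[:,::-1].astype(np.int32); o=np.zeros(m.shape,np.uint8); cv2.fillConvexPoly(o,cv2.convexHull(c),1); return o
def fit(obs,P,p0,hull=True):
    """obs: list of (snapshot, bool mask). returns (x,y,yaw), cost"""
    data=[]
    for s,m in obs:
        m=hullmask(m) if hull else m
        ys,xs=np.nonzero(m); x0,y0=xs.min()-8,ys.min()-8; w,h=xs.max()+9-x0,ys.max()+9-y0
        M=np.zeros((h,w)); M[ys-y0,xs-x0]=1
        data.append((s,cv2.GaussianBlur(M,(0,0),1),x0,y0,w,h))
    def cost(v):
        p=[v[0],v[1],v[2]*10]
        return sum(((cv2.GaussianBlur(sil(s,place(P,p),x0,y0,w,h),(0,0),1)-M)**2).sum()/M.sum() for s,M,x0,y0,w,h in data)
    best=None
    for dy in np.arange(p0[2],p0[2]+np.pi-.01,np.pi/8):
        v0=np.array([p0[0],p0[1],dy/10])
        r=minimize(cost,v0,method="Nelder-Mead",options=dict(initial_simplex=v0+np.array([[0,0,0],[.006,0,0],[0,.006,0],[0,0,.025]]),xatol=2e-4,fatol=1e-4))
        if best is None or r.fun<best.fun: best=r
    return np.array([best.x[0],best.x[1],best.x[2]*10]),best.fun
TAG=box(.062,.048,0,.009)
def gray_at(s,P): 
    uv=proj(s,P); g=s["image"].astype(float).mean(2); return cv2.remap(g.astype(np.float32),uv[:,0].astype(np.float32),uv[:,1].astype(np.float32),cv2.INTER_LINEAR)[:,0]
def draw(img,s,P,k,off,col=(0,0,255)):
    hull=cv2.convexHull(((proj(s,P)+.5)*k-np.array(off)*k).astype(np.float32)).astype(int); cv2.polylines(img,[hull],True,col,1)
E
cat > m1.py <<'E'
from h import *
T=ctrl.snapshot("top"); S=ctrl.snapshot("side")
def cands(s,q,z):
    return [(d["p"],back(s,[d["rect"][0]+d["rect"][2]/2,d["rect"][1]+d["rect"][3]/2],z)[0],d["region"]) for d in ctrl.trace(s,q)]
out=[]
ct,cs=cands(T,"tag1",.005),cands(S,"tag1",.005)
for p,x,m in ct:
    mm=[c for c in cs if np.linalg.norm(c[1]-x)<.03]
    hsv=cv2.cvtColor(T["image"],cv2.COLOR_BGR2HSV)[m].mean(0)
    f,c=fit([(T,m)]+[(S,o[2]) for o in mm[:1]],TAG,[x[0],x[1],0])
    g=[gray_at(T,place(np.array([[sg*.017,0,.009]]),f))[0] for sg in(1,-1)]
    if g[0]>g[1]: f[2]+=np.pi
    print(len(mm),x.round(3),f.round(4),round(c,3),hsv.round(0),np.round(g)); out.append(f)
for q,P in (("pocket",np.r_[box(.11,.1,0,.03),box(.07,.056,.03,.075)]),("rod_stand",box(.06,.06,0,.05))):
    obs=[(s,max(cands(s,q,.03),key=lambda c:c[0])[2]) for s in(T,S)]
    x=max(cands(T,q,.03),key=lambda c:c[0])[1]
    for o in ([obs[0]],[obs[1]],obs):
        f,c=fit(o,P,[x[0],x[1],0]); print(q,f.round(4),round(c,3))
    out.append(f)
np.save("out.npy",out)
k=6;
def crop(s,x,y,w,h,on):
    im=cv2.resize(s["image"][y:y+h,x:x+w],None,fx=k,fy=k,interpolation=cv2.INTER_CUBIC)
    if on:
        draw(im,s,place(box(.11,.1,.03,.03),out[-2]),k,(x,y)); draw(im,s,place(box(.06,.06,.05,.05),out[-1]),k,(x,y)); 
    return im
a=np.hstack([crop(T,364,152,84,72,False)]); b=crop(S,310,125,66,96,True)
a=np.vstack([a,np.zeros((576-a.shape[0],a.shape[1],3),np.uint8)]); im=np.hstack([a,b[:576]])
cv2.imwrite("pics/p2.png",im[:, :900] if im.shape[1]<=800 else cv2.resize(im,None,fx=800/im.shape[1],fy=800/im.shape[1]))
E
python3 m1.py
```

```text
1 [0.383 0.181 0.005] [0.3864 0.1829 4.385 ] 0.029 [ 35.  17. 150.] [178. 126.]
1 [0.33  0.293 0.005] [0.3381 0.2913 1.4524] 0.108 [ 35.  17. 148.] [127. 178.]
1 [ 0.428 -0.012  0.005] [ 0.4294 -0.0186  1.1872] 0.019 [ 38.  17. 159.] [127. 177.]
1 [ 0.328 -0.092  0.005] [ 0.3347 -0.0969  1.4157] 0.033 [ 31. 172. 175.] [119. 136.]
0 [0.221 0.285 0.005] [0.2249 0.2837 1.7658] 0.025 [ 31. 155. 166.] [128. 136.]
1 [0.409 0.078 0.005] [0.4174 0.0811 4.742 ] 0.02 [ 36.  18. 153.] [178. 129.]
1 [0.471 0.272 0.005] [0.4684 0.2739 0.5289] 0.038 [21. 14. 64.] [ 58. 121.]
0 [ 0.485 -0.287  0.005] [ 0.4878 -0.2882  4.2173] 0.627 [ 19.  94. 159.] [132. 131.]
pocket [ 0.4912 -0.2781  0.3447] 0.014
pocket [ 0.4918 -0.276   3.515 ] 0.017
pocket [ 0.4918 -0.2773  0.3532] 0.034
rod_stand [ 0.5953 -0.4124  1.4043] 0.007
rod_stand [ 0.5915 -0.4082  1.3827] 0.008
rod_stand [ 0.5939 -0.4116  1.3996] 0.034
```

View pics/p2.png

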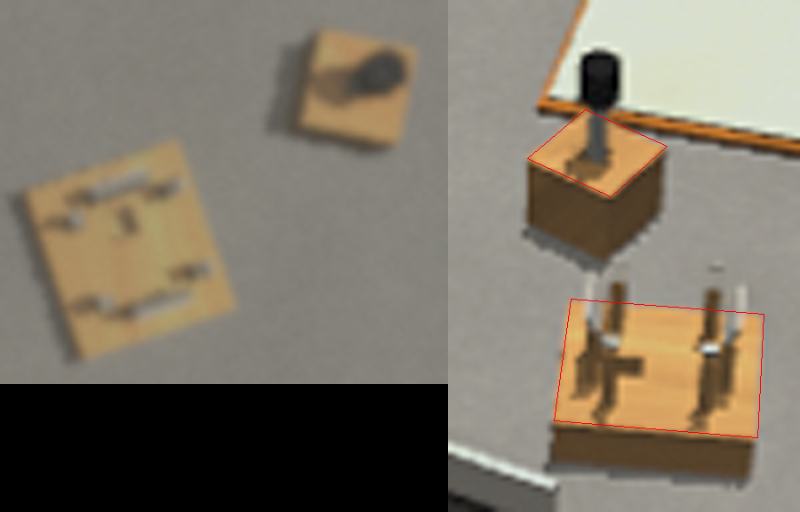

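```bash
cat > m2.py <<'E'
from h import *
T=ctrl.snapshot("top"); S=ctrl.snapshot("side")
def dark(s,seed,th):
    m=(s["image"].max(2)<th).astype(np.uint8); m=cv2.morphologyEx(m,cv2.MORPH_OPEN,np.ones((5,5)))
    n,l=cv2.connectedComponents(m); return l==l[seed[1],seed[0]]
mt=dark(T,(330,150),75); ms=dark(S,(285,225),75)
print(mt.sum(),ms.sum(), T["image"][150,330],S["image"][225,285])
for nm,obs in (("T",[(T,mt)]),("S",[(S,ms)]),("both",[(T,mt),(S,ms)])):
  best=None
  for L in (.216,.222,.228,.234):
    f,c=fit(obs,box(L,.21,.006,.006,.082-L/2,0),[.59,0,-1.55-np.pi/2]) 
    if best is None or c<best[1]: best=(f,c,L)
  f,c,L=best; print(nm,L,f.round(4),round(c,4))
if np.cos(f[2]+np.pi/2)<0: f[2]+=np.pi
np.save("guide.npy",f); print(f)
k=5; V=[]
for s,(x,y,w,h) in ((T,(180,120,80,80)),(S,(150,250,80,80))):
    im=cv2.resize(s["image"][y:y+h,x:x+w],None,fx=k,fy=k,interpolation=cv2.INTER_CUBIC)
    for yy,dz,c in ((.034,.01,(0,0,255)),(-.034,.01,(0,0,255)),(0,0,(0,255,0)),(.034,-.006,(255,0,0)),(-.034,-.006,(255,0,0))):
        P=place(np.array([[-.353-.04,yy,.245+.04+dz],[-.353+.04,yy,.245-.04+dz]]),f)
        a=((proj(s,P)-[x,y]+.5)*k).astype(int); cv2.line(im,a[0].tolist(),a[1].tolist(),c,1)
    V.append(im)
cv2.imwrite("pics/g1.png",np.hstack(V))
E
python3 m2.py
```

```text
3756 3748 [51 53 54] [41 44 45]
T 0.216 [ 0.6059 -0.0749 -1.5565] 0.0072
S 0.222 [ 0.605  -0.0213 -4.7192] 0.0856
both 0.222 [ 0.6052 -0.0781 -1.5636] 0.0948
[ 0.60520008 -0.07812296 -1.56360367]
```

View pics/g1.png

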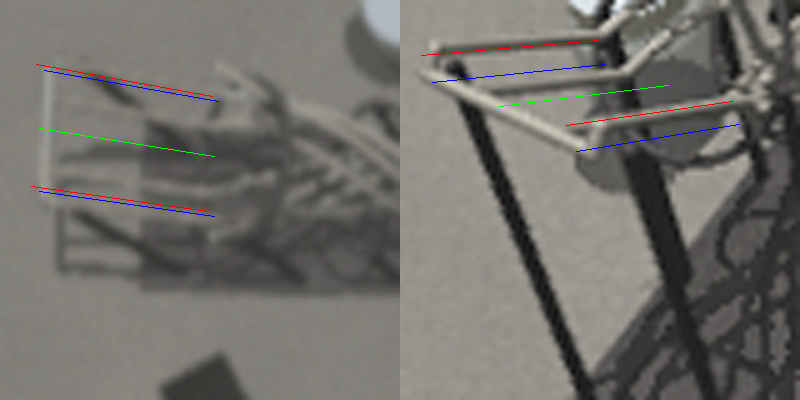

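```bash
cat > m3.py <<'E'
from h import *
exec(open("m2.py").read().split("k=5;")[0].split("for nm")[0])
for L in (.204,.210,.216,.222):
    f,c=fit([(T,mt)],box(L,.21,.006,.006,.082-L/2,0),[.59,0,-1.55-np.pi/2]); print(L,f.round(4),round(c,4))
g=np.array([.6059,-.0749,-1.5565]); np.save("guide.npy",g)
def tri(a,b):
    def o(s,uv): 
        A=np.array(s["xyz"]); B=back(s,uv,0)[0]; return A,(B-A)/np.linalg.norm(B-A)
    (p,u),(q,v)=o(T,a),o(S,b); t=np.linalg.lstsq(np.c_[u,-v],q-p,rcond=None)[0]
    A,B=p+u*t[0],q+v*t[1]; return (A+B)/2,np.linalg.norm(A-B)
def tog(X): d=X[:2]-g[:2]; c,s=np.cos(g[2]),np.sin(g[2]); return np.array([d[0]*c+d[1]*s,-d[0]*s+d[1]*c,X[2]])
for a,b in (((189.4,133.6),(156.6,264.4)),((189.6,161),(188,280))):
    X,e=tri(a,b); print(X.round(4),round(e,4),tog(X).round(4))
V=[]
k=10
for s,(x,y,w,h) in ((T,(184,126,40,60)),(S,(150,250,40,60))):
    V.append(cv2.resize(s["image"][y:y+h,x:x+w],None,fx=k,fy=k,interpolation=cv2.INTER_CUBIC))
cv2.imwrite("pics/g2.png",np.hstack(V))
E
python3 m3.py
```

```text
3755 3740 [50 53 54] [40 43 45]
0.204 [ 0.5853 -0.0491 -3.1261] 0.0154
0.21 [ 0.6285 -0.0483  0.0226] 0.0188
0.216 [ 0.6059 -0.0749 -1.5565] 0.0072
0.222 [ 0.6062 -0.0779 -1.5514] 0.0076
[0.6363 0.3123 0.2805] 0.0008 [-0.3867  0.036   0.2805]
[0.562  0.3101 0.2767] 0.0047 [-0.3856 -0.0384  0.2767]
```

View pics/g2.png

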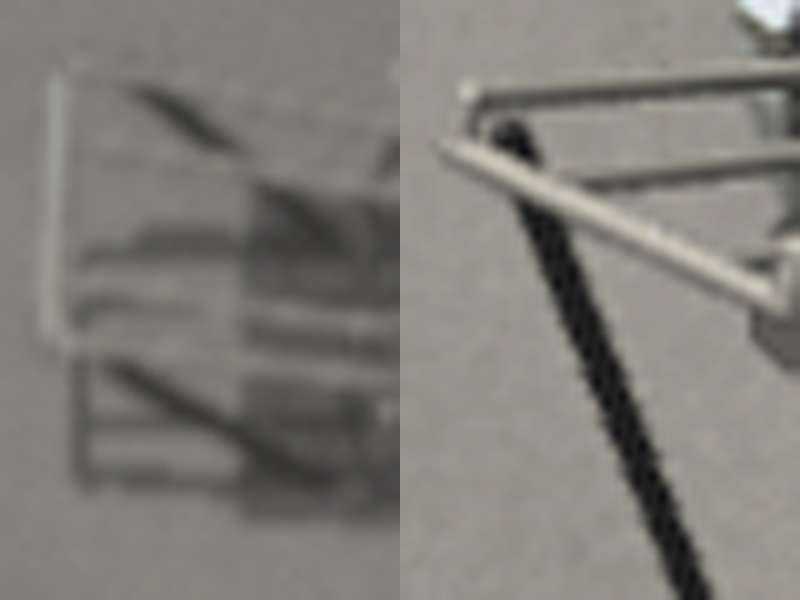

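```bash
cat > mv.py <<'E'
from h import *
g=np.load("guide.npy"); YG=g[2]+.008; POCK=np.array([.4918,-.2773,.3532])
INL=g[:2]+np.array([np.cos(g[2])*-.353-np.sin(g[2])*-.001,np.sin(g[2])*-.353+np.cos(g[2])*-.001])
wrap=lambda a:(a+np.pi)%(2*np.pi)-np.pi
def quat(yx): return [0,np.cos(yx/2),np.sin(yx/2),0]
def q6(p,yx): return wrap(np.arctan2(p[1],p[0])+np.pi-yx)
def best(p,yx): return min((yx,yx+np.pi),key=lambda a:abs(q6(p,a)))
def above(p,yx,z): ctrl.move_pose([p[0],p[1],z],quat(yx))
def line(p,z,v=.2,f=None): return ctrl.move_straight([p[0],p[1],z],vel=v,f_stop=f)
def pick(p,yx,zt,op,zup=.16,force=40,approach=.10):
    """yx: tool x angle (jaws shut along yx-90deg); zt: TCP height"""
    ctrl.move_gripper(op); above(p,yx,approach)
    hit=line(p,zt,.15,12); ctrl.move_gripper(0.,force)
    gap=ctrl.read_state()["finger_gap"]; line(p,zup,.3)
    st=ctrl.read_state(); print("pick hit",hit,"gap",round(gap,4),round(st["finger_gap"],4),"F",st["wrist_force"].round(1),"t",round(st["time"],1)); return st["finger_gap"]
def feed(zrel=.290):
    """holding a holder across its 62 mm side, TCP-to-holder offset dz"""
    yx=best(INL,YG+np.pi) # jaws along guide y
    yx=best(INL,YG); above(INL,yx,.40); line(INL,zrel,.2); ctrl.sleep(.15); ctrl.move_gripper(.078); line(INL,.40,.4)
E
python3 - <<'E'
from mv import *
print(INL)
t=[.4294,-.0186,1.1872]
# jaws (tool y) along holder x -> tool x = yaw+90
yx=best(t,t[2]+np.pi/2); print(q6(t,yx))
t0=ctrl.read_state()["time"]
print(pick(t,yx,-.005,.076,zup=.2))
s=ctrl.snapshot("side"); cv2.imwrite("pics/k1.png",cv2.resize(s["image"][100:400,200:500],(800,800))[:600])
E
```

```text
[0.59985367 0.27804963]
0.34030713249748157
pick hit False gap 0.0607 0.0608 F [ 0.6 -0.4 -0.5] t 5.7
0.06077185402704774
```

View pics/k1.png

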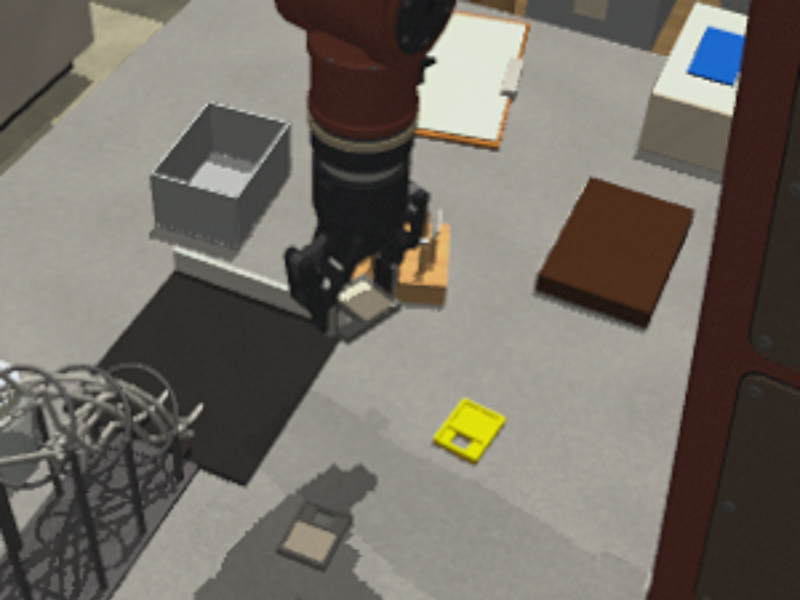

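```bash
cat >> mv.py <<'E'
HOME=[-1.302,.291,-.153,1.127,0,1.431]
def look(pad=False):
    """fit back-up holder(s) on the black pad: blobs brighter than the pad"""
    T=ctrl.snapshot("top"); S=ctrl.snapshot("side"); return T,S
def padtag(T,S,zt=.006):
    c,s=np.cos(g[2]),np.sin(g[2]); res=[]
    for cam_ in (T,S):
        P=np.array([[x,y,zt] for x,y in((-.11,-.1),(.078,-.1),(.078,.1),(-.11,.1))])
        poly=proj(cam_,place(P,g)).astype(np.int32); m=np.zeros((400,640),np.uint8); cv2.fillConvexPoly(m,poly,1)
        res.append((cam_,m,cam_["image"].max(2)))
    return res
E
python3 - <<'E'
from mv import *
feed(.2805); t=ctrl.read_state()["time"]; ctrl.movej(HOME); print(t,ctrl.read_state()["time"])
T,S=look(); np.savez("sh.npz",T=T["image"],S=S["image"])
for n,s in(("T",T),("S",S)):
    print(n,[(round(d["p"],2),np.round(d["rect"])) for d in ctrl.trace(s,"tag1")])
a=cv2.resize(T["image"][120:200,270:370],(500,400),interpolation=cv2.INTER_CUBIC); b=cv2.resize(S["image"][180:330,180:340],(427,400),interpolation=cv2.INTER_CUBIC)
cv2.imwrite("pics/l1.png",cv2.resize(np.hstack([a,b]),None,fx=.86,fy=.86))
E
```

```text
9.0833 12.1417
T [(0.8, array([318., 238.,  22.,  16.])), (0.72, array([310., 156.,  14.,  14.])), (0.69, array([207., 234.,  21.,  15.])), (0.61, array([210., 191.,  23.,  19.])), (0.6, array([208., 267.,  17.,  18.])), (0.52, array([271., 212.,  18.,  15.])), (0.49, array([240., 217.,  18.,  17.])), (0.36, array([372., 177.,  34.,  42.]))]
S [(0.85, array([291., 372.,  34.,  26.])), (0.79, array([242., 348.,  33.,  21.])), (0.77, array([291., 321.,  38.,  35.])), (0.72, array([324., 146.,  26.,  27.])), (0.67, array([399., 195.,   8.,  17.])), (0.65, array([302., 284.,  29.,  31.])), (0.64, array([263., 231.,  26.,  20.])), (0.55, array([364., 250.,  26.,  21.]))]
```

View pics/l1.png

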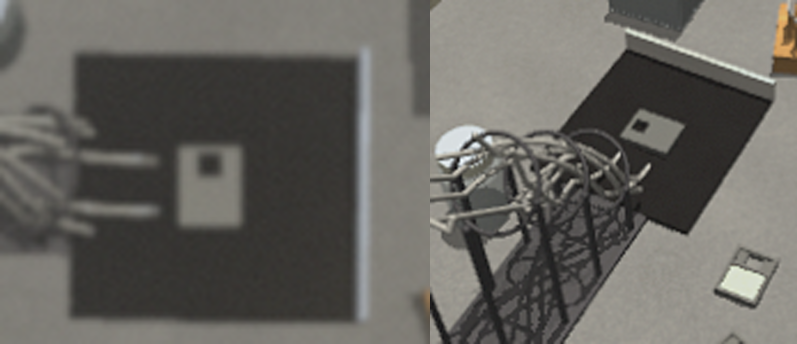

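```bash
cat >> mv.py <<'E'
def meas(T,S,center,z0,rad=.05,sep=False):
    obs=[]
    for s in (T,S):
        c=[d for d in ctrl.trace(s,"tag1") if np.linalg.norm(back(s,[d["rect"][0]+d["rect"][2]/2,d["rect"][1]+d["rect"][3]/2],z0)[0,:2]-center[:2])<rad]
        if c: obs.append((s,c[0]["region"]))
    P=TAG+[0,0,z0]
    if sep:
        for o in obs: print("  sep",[x.round(4) if i==0 else round(x,3) for i,x in enumerate(fit([o],P,[*center[:2],0]))])
    f,c=fit(obs,P,[*center[:2],0])
    v=[sum(gray_at(s,place(np.array([[sg*.017,0,z0+.009]]),f))[0] for s,_ in obs) for sg in(1,-1)]
    print("meas",len(obs),f.round(4),round(c,3),np.round(v)); return f,c,v
def place_xy(): return POCK[:2].copy()
def pocket_from(f,n,zoff=.002,dxy=(0,0)):
    """f: x,y,yaw of back-up holder (yaw = towards the hole) on the pad"""
    opt=[]
    for k in (np.pi,0):
        a,b=f[2]+k,POCK[2]+k; opt.append((max(abs(q6(f,a)),abs(q6(POCK,b))),a,b))
    _,a,b=min(opt); print("q6",round(q6(f,a),2),round(q6(POCK,b),2))
    gap=pick(f,a,.006-zoff,.062)
    if not .044<gap<.052: print("BAD GRIP"); return False
    return b
def lower(b,n,zoff=.002,dxy=(0,0)):
    p=POCK[:2]+dxy; above(p,b,.16); line(p,.095,.25); 
    zt=.030+.009*n-zoff+.001
    hit=line(p,zt,.06,6); st=ctrl.read_state(); print("lower hit",hit,"z",st["tcp_pos"].round(4),"target",zt,"F",st["wrist_force"].round(1),"t",round(st["time"],1)); return hit
E
python3 - <<'E'
from mv import *
T,S=look(); c=back(T,[317,163],.015)[0]
f,_,v=meas(T,S,c,.006,sep=True)
if v[0]>v[1]: f[2]+=np.pi
print(f); b=pocket_from(f,0)
if b is not False: print(lower(b,0)); np.save("b.npy",b)
E
```

```text
sep [array([ 0.6046, -0.045 ,  0.0299]), np.float64(0.012)]
  sep [array([ 0.6047, -0.0428,  3.1335]), np.float64(0.011)]
meas 2 [ 0.6047 -0.0441 -0.0023] 0.031 [ 83. 254.]
[ 0.60471762 -0.04410003 -0.0022904 ]
q6 -0.07 -0.87
pick hit False gap 0.0466 0.0468 F [-0.2  0.4 -0.9] t 16.8
lower hit True z [ 0.4914 -0.277   0.0293] target 0.028999999999999998 F [-0.7  1.4  6.9] t 19.2
True
```

```bash
cat >> mv.py <<'E'
def release(): ctrl.move_gripper(.058); p=ctrl.read_state()["tcp_pos"]; line(p,.16,.3)
E
python3 - <<'E'
from mv import *
release(); ctrl.movej(HOME)
T,S=look()
for c in ([.4174,.0811],[.3864,.1829],[.3381,.2913]): meas(T,S,np.array(c),0,rad=.045,sep=True)
a=cv2.resize(T["image"][175:220,362:412],(500,450),interpolation=cv2.INTER_CUBIC); b=cv2.resize(S["image"][165:215,320:375],(495,450),interpolation=cv2.INTER_CUBIC)
cv2.imwrite("pics/l2.png",cv2.resize(np.hstack([a,b]),None,fx=.8,fy=.8)); print(ctrl.read_state()["time"])
E
```

```text
sep [array([0.4167, 0.082 , 1.6013]), np.float64(0.007)]
  sep [array([0.4171, 0.08  , 1.5982]), np.float64(0.006)]
meas 2 [0.4169 0.0807 1.6002] 0.018 [393. 277.]
  sep [array([0.3849, 0.1821, 1.2792]), np.float64(0.033)]
  sep [array([0.3851, 0.1835, 1.2612]), np.float64(0.025)]
meas 2 [0.3852 0.1828 1.2694] 0.061 [392. 274.]
  sep [array([0.3381, 0.293 , 1.5365]), np.float64(0.006)]
  sep [array([0.3391, 0.2908, 1.4153]), np.float64(0.084)]
meas 2 [0.3387 0.2919 1.4597] 0.105 [275. 391.]
22.575
```

View pics/l2.png

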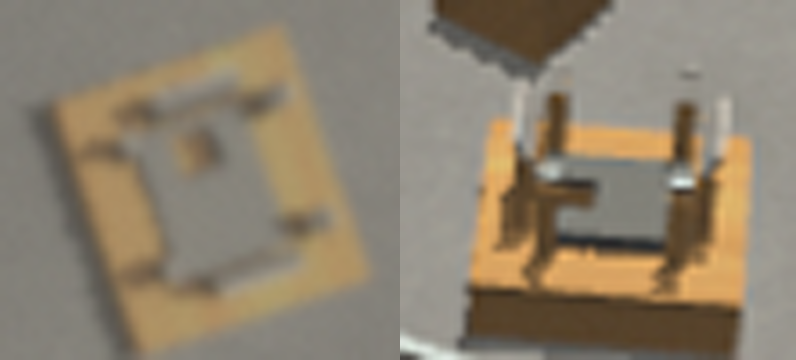

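```bash
cat > cyc.py <<'E'
import sys
from mv import *
def table_pick(f):
    yx=best(f,f[2]+np.pi/2); return pick(f,yx,-.005,.078,zup=.2)
def one(f,n):
    gap=table_pick(f)
    if not .056<gap<.066: print("BAD TABLE GRIP"); return False
    feed(.2805); ctrl.movej(HOME)
    T,S=look(); cs=[]
    for d in ctrl.trace(T,"tag1"):
        x=back(T,[d["rect"][0]+d["rect"][2]/2,d["rect"][1]+d["rect"][3]/2],.015)[0]
        l=R.from_euler("z",-g[2]).apply(x-[*g[:2],0])
        if -.11<l[0]<.085 and abs(l[1])<.105 and d["p"]>.3: cs.append((d["p"],x,l)); print("on pad",round(d["p"],2),l.round(3))
    cv2.imwrite(f"pics/c{n}.png",cv2.resize(np.hstack([cv2.resize(T["image"][120:200,270:370],(500,400),interpolation=cv2.INTER_CUBIC),cv2.resize(S["image"][180:330,180:340],(427,400),interpolation=cv2.INTER_CUBIC)]),None,fx=.86,fy=.86))
    if not cs: return False
    f,c,v=meas(T,S,cs[0][1],.006,sep=True)
    if v[0]>v[1]: f[2]+=np.pi
    l=R.from_euler("z",-g[2]).apply([f[0]-g[0],f[1]-g[1],0]); print("pad pose",l.round(4),"yaw in guide",round(wrap(f[2]-g[2]),3)); np.save("f.npy",f)
    return f
E
python3 - <<'E'
from cyc import *
f=one(np.array([.4169,.0807,1.6002]),1); print(f,ctrl.read_state()["time"])
E
```

```text
pick hit False gap 0.0606 0.061 F [ 0.4  0.8 -1.5] t 27.1
on pad 0.68 [-0.005 -0.003  0.015]
  sep [array([ 0.6082, -0.0638,  3.1366]), np.float64(0.004)]
  sep [array([ 0.6074, -0.0632,  3.0888]), np.float64(0.014)]
meas 2 [ 0.6078 -0.0635  3.1211] 0.02 [ 92. 254.]
pad pose [-0.0114  0.002   0.    ] yaw in guide -1.606
[ 0.60778454 -0.06348056  3.12109981] 33.4833
```

View pics/c1.png

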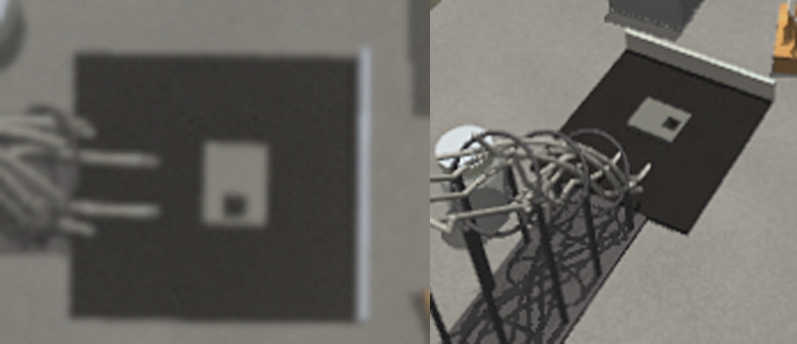

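```bash
cat >> cyc.py <<'E'
def put(f,n):
    b=pocket_from(f,n)
    if b is False: return False
    lower(b,n); z=ctrl.read_state()["tcp_pos"][2]
    if z>.030+.009*n-.002+.004: print("NOT SEATED"); return False
    release(); ctrl.movej(HOME); return True
E
python3 - <<'E'
from cyc import *
if put(np.load("f.npy"),1):
    T,S=look(); cv2.imwrite("pics/w1.png",S["image"]); f,c,_=meas(T,S,np.array([.3852,.1828]),0,rad=.045)
    if c<.15 and np.hypot(*(f[:2]-[.3852,.1828]))<.03: print(one(f,2))
print(ctrl.read_state()["time"])
E
```

```text
q6 -0.08 2.27
pick hit False gap 0.0467 0.0468 F [-0.6  0.1 -0.8] t 37.6
lower hit True z [ 0.4913 -0.2769  0.0384] target 0.038 F [-1.3  0.3  6.5] t 41.0
meas 0 [0.3852 0.1828 0.    ] 0.0 [0 0]
pick hit False gap 0.0292 0.0005 F [-0.1 -0.8 -0.2] t 48.5
BAD TABLE GRIP
False
48.4833
```

Run:
```python
import cv2,numpy as np
a=cv2.imread("pics/w1.png"); a=cv2.resize(a[140:390,230:400],(408,600),interpolation=cv2.INTER_CUBIC)
b=cv2.imread("pics/c2.png") 
b=cv2.resize(b,(390,int(b.shape[0]*390/b.shape[1]))) if b is not None else np.zeros((10,390,3),np.uint8)
b=np.vstack([b,np.zeros((600-b.shape[0],390,3),np.uint8)]); cv2.imwrite("pics/w2.png",np.hstack([a,b]))
```

```text
[ WARN:0@0.011] global loadsave.cpp:275 findDecoder imread_('pics/c2.png'): can't open/read file: check file path/integrity
```

View pics/w2.png

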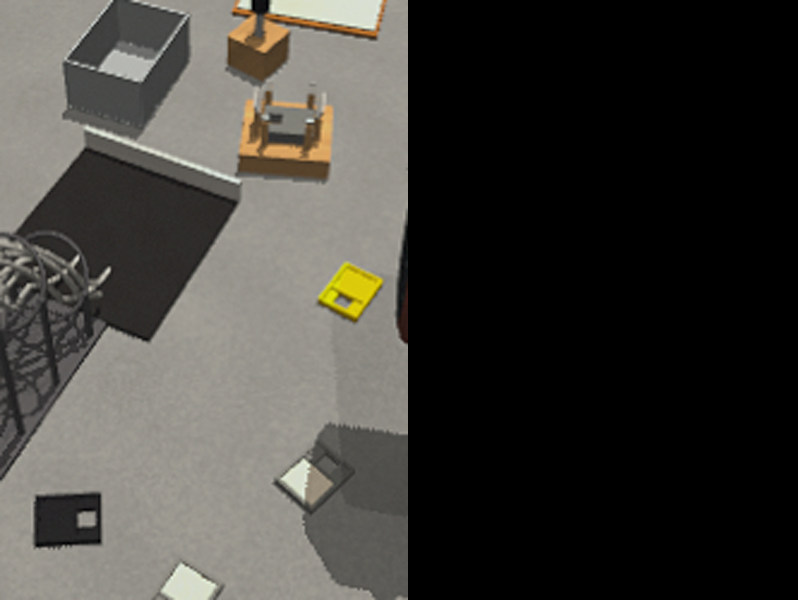

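The holder had been knocked aside, and my check wrongly passed with no observation. I'll re-measure with a clear view and make the check strict.

```bash
sed -i 's|    P=TAG+\[0,0,z0\]|    if not obs: return np.array([*center[:2],0]),9,[0,0]\n    P=TAG+[0,0,z0]|' mv.py
python3 - <<'E'
from cyc import *
ctrl.movej(HOME); T,S=look()
for n,s in(("T",T),("S",S)):
    for d in ctrl.trace(s,"tag1"):
        x=back(s,[d["rect"][0]+d["rect"][2]/2,d["rect"][1]+d["rect"][3]/2],.005)[0]; print(n,round(d["p"],2),x.round(3),cv2.cvtColor(s["image"],cv2.COLOR_BGR2HSV)[d["region"]].mean(0).round())
a=cv2.resize(T["image"][170:290,180:340],(533,400),interpolation=cv2.INTER_CUBIC);b=cv2.resize(S["image"][300:400,230:400],(680,400),interpolation=cv2.INTER_CUBIC)
cv2.imwrite("pics/n1.png",cv2.resize(np.hstack([a,b]),None,fx=.65,fy=.65))
E
```

```text
T 0.68 [0.274 0.122 0.005] [ 28.  24. 123.]
T 0.67 [0.223 0.291 0.005] [ 31. 170. 172.]
T 0.64 [0.329 0.296 0.005] [ 34.  18. 148.]
T 0.59 [0.472 0.27  0.005] [21. 15. 67.]
T 0.57 [ 0.493 -0.292  0.005] [ 22.  28. 135.]
T 0.49 [ 0.333 -0.101  0.005] [ 31. 156. 168.]
S 0.92 [0.338 0.284 0.005] [ 32.  21. 172.]
S 0.8 [ 0.33  -0.091  0.005] [ 28. 237. 195.]
S 0.67 [0.28  0.126 0.005] [ 27.  25. 123.]
S 0.64 [0.23  0.257 0.005] [ 31. 240. 209.]
S 0.59 [0.47  0.273 0.005] [81. 14. 41.]
S 0.54 [ 0.502 -0.316  0.005] [ 29.  19. 115.]
```

View pics/n1.png

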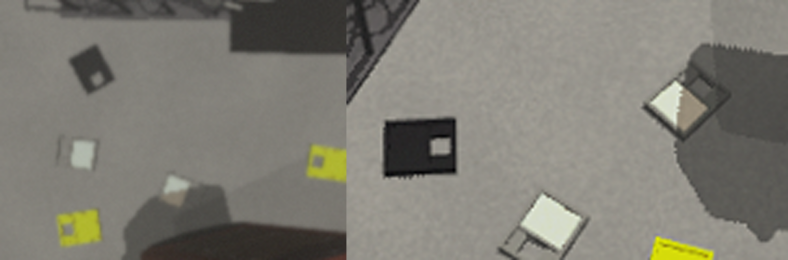

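Run:
```python
from cyc import *
T,S=look(); meas(T,S,np.array([.3385,.2915]),0,rad=.045,sep=True)
f,c,_=meas(T,S,np.array([.277,.124]),0,rad=.045,sep=True)
k=8; V=[]
for s,(x,y,w,h) in((T,(235,235,50,50)),(S,(285,310,50,50))):
    im=cv2.resize(s["image"][y:y+h,x:x+w],None,fx=k,fy=k,interpolation=cv2.INTER_CUBIC); draw(im,s,place(TAG,f),k,(x,y)); V.append(im)
cv2.imwrite("pics/n2.png",np.hstack(V)); np.save("tagk.npy",f)
```

```text
sep [array([0.3378, 0.2926, 1.4673]), np.float64(0.012)]
  sep [array([0.3394, 0.2905, 1.4515]), np.float64(0.076)]
meas 2 [0.3388 0.2914 1.4641] 0.099 [273. 390.]
  sep [array([0.2818, 0.1278, 4.3836]), np.float64(0.01)]
  sep [array([0.283 , 0.1278, 1.2596]), np.float64(0.018)]
meas 2 [0.2826 0.1277 1.255 ] 0.03 [391. 175.]
```

View pics/n2.png

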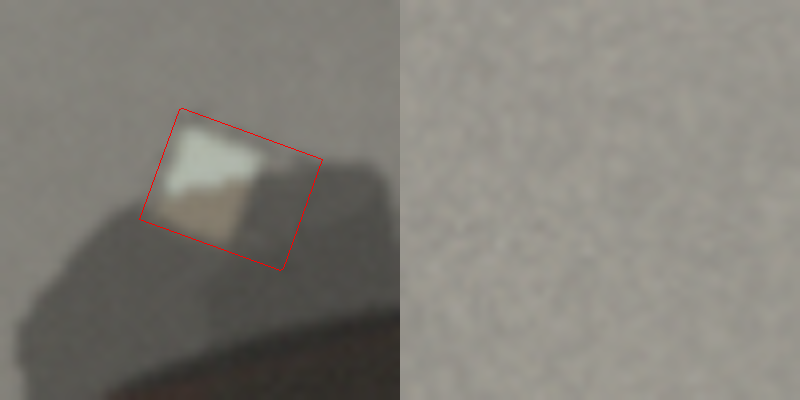

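The outline sits on the knocked holder (white and shaded label at crop 160–260, 130–240), and both cameras agree within 1.2 mm. Picking it up.

Run:
```python
from cyc import *
f=one(np.load("tagk.npy"),2); print(f,ctrl.read_state()["time"])
```

```text
pick hit False gap 0.0608 0.0611 F [ 0.1 -0.2 -0.9] t 56.4
on pad 0.64 [-0.026 -0.003  0.015]
  sep [array([ 0.6055, -0.0494, -0.0769]), np.float64(0.008)]
  sep [array([ 0.606 , -0.0466,  3.0726]), np.float64(0.007)]
meas 2 [ 0.6058 -0.0482 -0.0688] 0.026 [253.  92.]
pad pose [-0.0267  0.0003  0.    ] yaw in guide -1.654
[ 0.60580655 -0.04818553  3.0727848 ] 63.0583
```

View pics/c2.png

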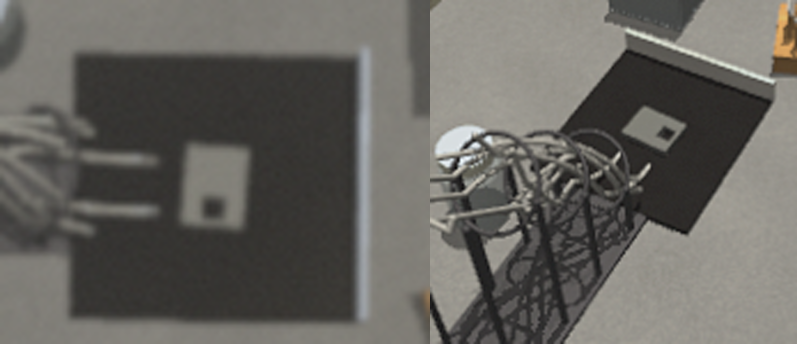

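Third holder is label down on the pad with its hole towards −x world, as measured. I'll stack it, then feed the last one (≈(0.339, 0.291)).

Run:
```python
from cyc import *
if put(np.load("f.npy"),2):
    T,S=look(); cv2.imwrite("pics/w3.png",S["image"]); f,c,_=meas(T,S,np.array([.3385,.2915]),0,rad=.045)
    if c<.15: print(one(f,3))
print(ctrl.read_state()["time"])
```

```text
q6 -0.01 2.27
pick hit False gap 0.0469 0.0468 F [-0.4 -0.8 -1. ] t 67.3
lower hit True z [ 0.4912 -0.2769  0.0471] target 0.047 F [0.4 0.4 4.6] t 70.4
meas 2 [0.3388 0.2917 1.4532] 0.11 [275. 389.]
pick hit False gap 0.0608 0.0611 F [ 0.2 -0.3 -0.4] t 77.8
on pad 0.59 [-0.022 -0.011  0.015]
  sep [array([ 0.605 , -0.0518,  3.1687]), np.float64(0.029)]
  sep [array([ 0.6034, -0.0495,  3.1992]), np.float64(0.007)]
meas 2 [ 0.6036 -0.0506  3.1693] 0.046 [253.  84.]
pad pose [-0.0243 -0.0019  0.    ] yaw in guide 1.584
[ 0.60363752 -0.05061348  6.31093544]
84.6667
```

Run:
```python
from cyc import *
print(put(np.load("f.npy"),3),ctrl.read_state()["time"]); T,S=look()
k=9; V=[]
RS=[.5939,-.4116,1.3996]
for s,(x,y,w,h) in((T,(364,152,84,72)),(S,(310,125,66,96))):
    k=430/w if w>70 else 370/w
    im=cv2.resize(s["image"][y:y+h,x:x+w],None,fx=k,fy=k,interpolation=cv2.INTER_CUBIC); draw(im,s,place(box(.06,.06,.05,.05),RS),k,(x,y))
    V.append(np.vstack([im,np.zeros((600-im.shape[0],im.shape[1],3),np.uint8)]))
cv2.imwrite("pics/r1.png",np.hstack(V))
for s in(T,S):
    for d in ctrl.trace(s,"rod"): print(round(d["p"],2),np.round(d["rect"],1))
print(proj(T,[[*RS[:2],.117]]),proj(S,[[*RS[:2],.117]]))
# head blob: darkest pixels around the projected head top
for s in (T,S):
    c=proj(s,[[*RS[:2],.104]])[0].astype(int); y0,x0=c[1]-12,c[0]-12
    m=s["image"][y0:y0+24,x0:x0+24].max(2)<70; yy,xx=np.nonzero(m); print("blob",m.sum(),xx.mean()+x0,yy.mean()+y0,xx.min()+x0,xx.max()+x0,yy.min()+y0,yy.max()+y0, "exp", proj(s,[[*RS[:2],.104]])[0])
```

```text
q6 -0.11 -0.87
pick hit False gap 0.0465 0.0464 F [-0.2 -0.2 -1.4] t 88.9
lower hit True z [ 0.4912 -0.277   0.0561] target 0.055999999999999994 F [-0.2 -0.2  4.6] t 90.9
True 93.75
0.4 [430.3 158.8  12.6   8.2]
0.54 [335.6 134.    7.9  22.3]
[[435.90381456 164.4437612 ]] [[338.34000155 136.00050107]]
blob 7 431.0 167.28571428571428 430 432 166 168 exp [434.87125129 165.05192413]
blob 74 338.2837837837838 140.90540540540542 332 349 135 149 exp [338.19427254 139.39995355]
```

View pics/r1.png

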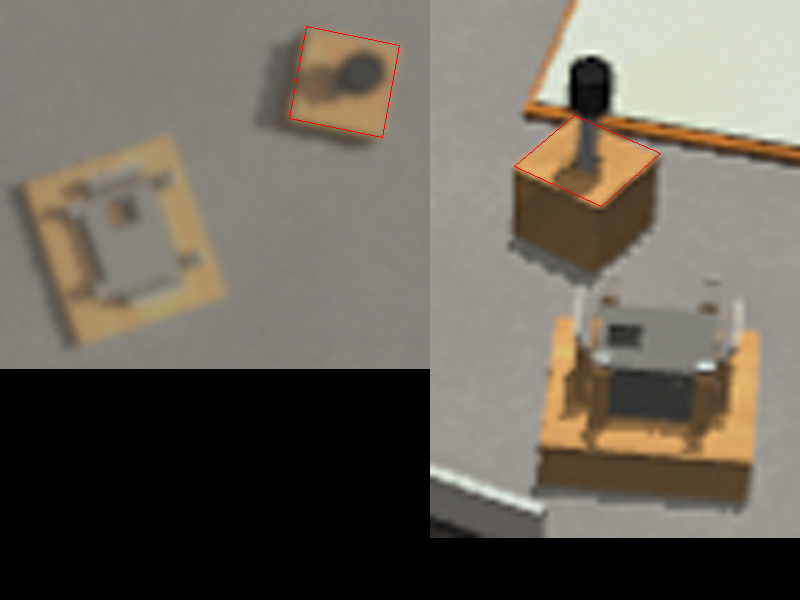

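Run:
```python
from cyc import *
T,S=look()
def bl(s,c,th):
    x0,y0=c[0]-14,c[1]-14; m=(s["image"][y0:y0+28,x0:x0+28].max(2)<th).astype(np.uint8)
    n,l,st,ce=cv2.connectedComponentsWithStats(m); i=1+np.argmax(st[1:,4]); return ce[i]+[x0,y0],st[i]
for th in(85,100): print(bl(T,(435,166),th),)
for th in(45,60): print(bl(S,(338,140),th))
a=np.array([434.7,166.1]); b=np.array([338.6,140.4])
print(back(T,a,.107),back(T,a,.117),back(S,b,.104))
```

```text
(array([433.46666667, 166.24444444]), array([ 8, 11,  9,  7, 45], dtype=int32))
(array([433.0862069 , 166.24137931]), array([ 7, 11, 11,  7, 58], dtype=int32))
(array([338.01515152, 140.1969697 ]), array([11,  9,  7, 11, 66], dtype=int32))
(array([338.04477612, 140.26865672]), array([11,  9,  7, 11, 67], dtype=int32))
[[ 0.59011634 -0.4103587   0.107     ]] [[ 0.58860215 -0.40790298  0.117     ]] [[ 0.59058874 -0.40744036  0.104     ]]
```

Run:
```python
from cyc import *
r=np.array([.5903,-.409]); w=POCK[:2]+.017*np.array([np.cos(POCK[2]),np.sin(POCK[2])])
ctrl.move_gripper(.05); yw=best(w,POCK[2]); yr=best(r,POCK[2]); print(q6(w,yw),q6(r,yr),w)
above(r,yr,.18); print("hit",line(r,.088,.12,10)); ctrl.move_gripper(0.,60); print("gap",ctrl.read_state()["finger_gap"])
line(r,.22,.15); print("gap",ctrl.read_state()["finger_gap"],ctrl.read_state()["wrist_force"].round(2)); above(w,yw,.22); ctrl.sleep(.3)
T,S=look(); cv2.imwrite("pics/q1.png",cv2.resize(S["image"][90:220,270:430],(800,650),interpolation=cv2.INTER_CUBIC)[:600]); print(ctrl.read_state()["time"])
```

```text
-0.8441065023228429 -0.9591233547246145 [ 0.5077506  -0.27141967]
hit False
gap 0.0243771228366142
gap 0.023936034003234574 [-0.09 -0.2  -1.12]
99.8167
```

View pics/q1.png

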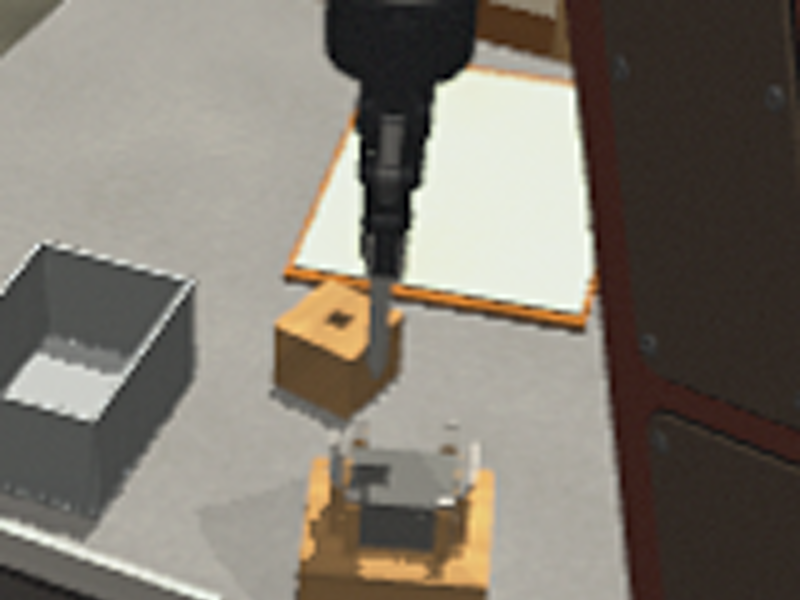

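Run:
```python
from cyc import *
w=np.array([.5077506,-.27141967]); S=ctrl.snapshot("side")
print("exp tip,head-bottom",proj(S,[[*w,.137],[*w,.223]]),"seen tip (345.2,165)")
line(w,.172,.15); hit=line(w,.0865,.06,12); st=ctrl.read_state(); print(hit,st["tcp_pos"].round(4),st["wrist_force"].round(1),st["torque"].round(2),st["time"])
```

```text
exp tip,head-bottom [[345.52326239 164.83144759]
 [347.00996299 139.93419052]] seen tip (345.2,165)
True [ 0.5078 -0.2711  0.0889] [-1.   0.9  8.5] [0.26 0.14 0.04] 101.625
```

Run:
```python
from cyc import *
p=ctrl.read_state()["tcp_pos"]
print(line(p,.0865,.02,15)); st=ctrl.read_state(); print(st["tcp_pos"].round(4),st["wrist_force"].round(1))
ctrl.move_gripper(.05); line(ctrl.read_state()["tcp_pos"],.2,.15); ctrl.movej(HOME)
T,S=look(); k=7; V=[]
pr=lambda s,X:proj(s,[X])[0].round(1)
w=[.5077506,-.27141967]
for s,(x,y,ww,h) in((T,(364,170,55,55)),(S,(315,155,58,58))):
    im=cv2.resize(s["image"][y:y+h,x:x+ww],None,fx=k,fy=k,interpolation=cv2.INTER_CUBIC)
    for z in(.091,.117): cv2.polylines(im,[((proj(s,[[w[0]+.013*np.cos(a),w[1]+.013*np.sin(a),z] for a in np.linspace(0,6.28,20)])-[x,y]+.5)*k).astype(int)],True,(0,0,255),1)
    V.append(im[:385])
cv2.imwrite("pics/e1.png",np.hstack(V)); print(ctrl.read_state()["time"])
```

```text
False
[ 0.5087 -0.2716  0.0882] [-3.2  3.4 15.7]
105.3083
```

View pics/e1.png

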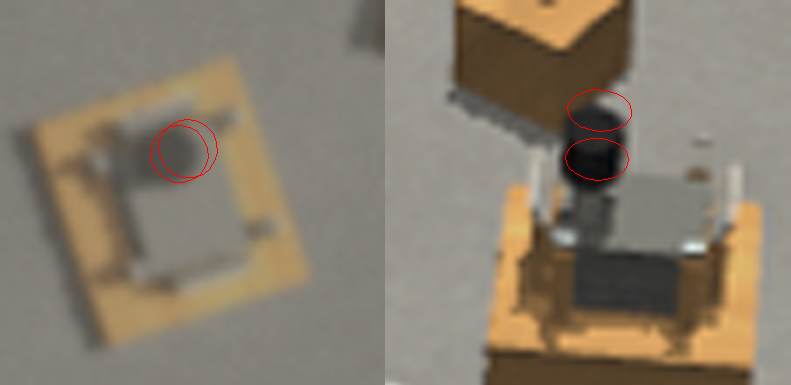

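Run:
```python
from cyc import *
T,S=look()
def bl(s,c,th):
    x0,y0=c[0]-9,c[1]-9; m=(s["image"][y0:y0+18,x0:x0+18].max(2)<th).astype(np.uint8)
    n,l,st,ce=cv2.connectedComponentsWithStats(m); i=1+np.argmax(st[1:,4]); return ce[i]+[x0,y0],st[i][2:]
b,sb=bl(S,(315+594//7-58+1 if 0 else 315+(594-385)//7,155+147//7),45)
for s,n in((T,"T"),(S,"S")):
    for q in("archive_box","book","jar"): print(n,q,[(round(d["p"],2),np.round(d["rect"])) for d in ctrl.trace(s,q)][:2])
a=np.array([364+171/7-.5,170+158/7-.5]); print(b,sb,a)
def ray(s,uv): A=np.array(s["xyz"]); B=back(s,uv,0)[0]; return A,(B-A)/np.linalg.norm(B-A)
(p,u),(q,v)=ray(T,a),ray(S,b); t=np.linalg.lstsq(np.c_[u,-v],q-p,rcond=None)[0]; print((p+u*t[0]).round(4),(q+v*t[1]).round(4))
print("well",[.5078,-.2714],"expected head centre z .104")
```

```text
T archive_box [(0.6, array([371., 109.,  49.,  38.]))]
T book [(0.7, array([396., 243.,  59.,  42.]))]
T jar [(0.91, array([255., 108.,  21.,  29.])), (0.2, array([368., 177.,  41.,  41.]))]
S archive_box [(0.56, array([256., 140.,  53.,  52.]))]
S book []
S jar [(0.55, array([185., 235.,  29.,  46.]))]
[343.94444444 176.01388889] [ 9 11 72] [387.92857143 192.07142857]
[ 0.505  -0.2663  0.1002] [ 0.508  -0.2652  0.1003]
well [0.5078, -0.2714] expected head centre z .104
```

```bash
python3 -c "
from station import ctrl
print(ctrl.hand_in(),ctrl.read_state()['time'])"
```

```text
the job is handed in; nothing more can be done
the job is handed in; nothing more can be done
```

I sent all four grey holders through the guide one at a time and stacked them label side down in the pocket with their holes over the well. I then pushed the rod down through them and let go. I handed in at about 105 s of robot time; hand-in gives no verdict, so the result below rests on my own checks.

**Final checks:**
- **Stack:** every holder was set down within about 0.5 mm of the height expected for its layer. After the fourth holder, the picture showed the stack flat with the hole at the well.
- **Rod:** pushed with about 16 N, it stopped 0.2 mm above the gripper height at which I had picked it up, so the tip should be home. The camera put the centre of its head at z = 0.100 m, against 0.104 m expected. The rod leans about 3°, within the 14° allowed.
- **Bystanders:** the archive box and jar show at their starting positions in both cameras. The book shows unmoved in the top camera but was not detected in the side camera at the start or the end.

**What went wrong:** one holder was knocked aside during the run, and my check wrongly passed with no sighting of it. The gripper closed at its old place and came up empty, with a brief gap reading of 29 mm before it shut. I tightened the check, measured the holder again and fed it normally.

**Where measurements disagreed:** the two cameras differed by up to 4 mm on the rod stand and pocket. I used their combined fit for the pocket, and took the rod's position from its head.

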